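Pin back the sprung pressure arm of the roller pump

ROBOT

A 7-joint arm with a two-finger parallel gripper is mounted at the origin on a cart in front of the work surface, level with it; the furniture and walls round the work are solid. World frame = base frame: x ahead of the robot, y to its left, z up, the work surface at z = 0. Lengths are in m, angles in degrees, forces in N, time in s.
With the tool pointing down it reaches from about 0.4 to 0.9 m from the base axis. Payload 5.5 kg.
Tool frame: the origin (TCP) lies on the centre line of the jaws, within the pads' length; the fingertips stand 14 mm ahead of it and the grasp point (between the pads) lies 5 mm behind it; x points along the fingers, y is the direction in which the jaws open and shut, and the axes are right-handed (so a half turn about x gives the same grasp; the last joint's range is limited). The gripper opens to 85 mm and grips with 20 to 120 N. Pads are 22 mm wide; open, the fingers measure 114 mm over their backs; the gripper's body (76 mm by 85 mm) begins 54 mm behind the grasp point. The pads swing forward as they close: fully open they stand 13 mm farther back than shut.
Start: joints at [88.648, 28.699, -24.465, 88.831, 12.651, 65.22, -12.049], TCP at [0.184, -0.623, 0.245] pointing down, gripper open.
Joint ranges: [-164.97, 164.97], [-17.58, 116.51], [-87.97, 89.64], [11.32, 138.91], [-80.73, 260.73], [10.89, 115.49], [-147.41, 147.41]. Speed limits (degrees/s): [147.25, 147.25, 180, 180, 180, 180, 180].

INTERFACE

Orientations are given as a 3x3 rotation matrix whose columns are the frame's x, y, z axes.
In Python, from rig import env gives the robot as it stands.
- The arm moves only by the shell command python3 -m handwheel 'ROWS' [OPENING] [FORCE]. ROWS is JSON, a list of rows, each an object of numbers: "x", "y", "z": the shift along the world's x, y, z in cm; "wx", "wy", "wz": the turn, a rotation vector about the world's x, y, z in degrees. In form: [{"x": .., "y": .., "z": .., "wx": .., "wy": .., "wz": ..}, ...]. A call has exactly 5 rows; each row shifts and turns the commanded pose from where the row before left it; what a row does not reach is not made up. A row lasts 1/10 s, in which the tool goes at most 50 mm and 8.59 degrees, less where a joint would pass 70% of its speed; a pose out of reach is approached as far as the arm can. A call with a gripper value outside its range is refused whole. OPENING is the opening, from 0 (shut) to 1 (fully open), set as the call begins (- or left out, the last holds). The fingers move at their own pace and stop on an object; FORCE is the grip in N (left out, the last holds). Time passes only in rows, so rows that do not move let the fingers close, or fill a call up. It gives the time, the measured TCP pose, the force and the opening at its end, in the units of the state.
- env.sense(): the state, without advancing time (a new reading comes with each control period).
- env.camera(name): name is "side" or "top"; returns a dict with "image" (480x640x3 uint8, red, green, blue), "mtx" (3x3 intrinsics, pixels), "k1" (the pictures are not rectified: a ray, as slopes to the right and down, at radius r is drawn at 1 + k1 r^2 times it, then the intrinsics apply), "rvec" (rotation vector, rad) and "tvec" (3), from world to camera coordinates, as OpenCV has them. Camera axes: x right, y down, z forward; pixel columns grow to the right and rows downward; lengths in m; the calibration is good to about 2 mm. A picture is of the moment at which its call begins. There is no depth.
- env.close_job(): hands the job in, once; it reports no verdict.
The state is a dict: "t": time; "qpos": joint angles; "joint_velocities": joint speeds; "joint_efforts": joint torques, N m; "eef_pos": TCP position; "tool_rot": TCP orientation; "force": force on the tool from outside, world axes, zero at the start; "ft_torque": the same for the moment, N m; "width": finger opening in m.
Only numpy, scipy, OpenCV 4.12 (cv2) and the standard library are available. Lean on these libraries where they do the work, as an engineer would, in place of code of your own. Each camera call takes 0.05 s, during which the arm holds its last target.

TASK

Set the roller pump up for loading the wide tube set: take the locking pin from its parking socket, put it through the eye of the sprung pressure arm at rest, draw the arm back with it to the fourth mark of the scale, and push the pin fully home in the hole there so that it holds the arm. Feel for the hole, as the scale plate can sit a little to either side; do not force the pin (a press of 10 to 15 N is plenty, 35 N would bend it), do not let the arm snap back, and leave the things round the pump alone.

Things in the scene. Friction and masses are not known exactly. Their poses are not given: they have to be found in the camera images.
- pump: Bench roller pump fixed to the worktop: white housing 236x200 mm (x by y), flat deck 50 mm up, rotor with three rollers (top 95 mm). Origin under it on the worktop; x points to its rear, y to its left, z up; the front with the knob faces -x. Parking socket of the pin: a 25 mm ring, top 66 mm up, bore 12 mm, at (-68, -66) mm. A screw head 108 mm high stands over the arm's pivot
- pivot_axis (a point): Axis of the arm's pivot, at the height of the index plate's top (70 mm up); at (30, -60) mm in the pump's frame. The index plate is an arc, 20 mm thick, with five 11 mm through holes on 120 mm radius, nominally at arm angles 0.18, 0.36, 0.54, 0.72, 0.90 rad, each with a line and one to five dots. It is clamped in slots: marks and holes may together sit up to 0.06 rad (7 mm) to either side
- tension_arm (a joint): Angle of the steel pressure arm, rad: 0 at rest (arm along the pump's +y), growing as the arm swings towards the pump's front (counter-clockwise from above), stop at 1.0. The fourth hole lies within 0.06 of 0.72. A spring drives it back: 1 N at the eye at rest, 4 N at the fourth mark. Arm 10 mm thick, top 82 mm up, 2 mm over the index plate; its pointer runs over the marks. The pin has 1 mm play in the eye
- eye_top (a point): Centre of the eye (12 mm through hole) near the arm's free end, 120 mm from the pivot, at the arm's top face (82 mm above the worktop); moves with the arm. A rotor roller may stand 25 mm from it at rest
- pin: Locking pin, upright in its socket: steel shank 10 mm, 30 mm long with a 1 mm chamfer at the nose, collar 18 mm across and 3 mm thick, then a flat black grip 20 mm (pin x) by 32 mm (pin y) by 35 mm high (33 to 68 mm over the tip). Origin at the nose tip, z up the shank. Weighs 30 to 65 g. Fully home the collar lies on the arm, the tip 30 mm under the arm's top and 18 mm under the plate's top
- roll: Bystander: roll of white tape standing on end left of the pump, 33 mm across, 60 mm high; origin under its centre
- needle_pack: Bystander: flat needle pack 30x86x9 mm on the worktop in front of the pump; origin under its centre
- gauze_pad: Bystander: folded gauze pad 37x57x10 mm on the worktop in front of the pump; origin under its centre
There are look-alikes about, which are no part of the job. Of the things like the pin, leave any that is turquoise; of the rest the larger one is meant.

How it is judged (in metres and radians):
On the way, in this order (a step that is already met when the one before it is completed fails the run):
1. the pin has been put into the eye of the arm at rest (horizontal distance between pin and eye_top below 0.005 m and z of pin in the frame of eye_top below -0.003 m and value of joint tension_arm below 0.12 rad), for 0.1 s.
2. the arm has been drawn back to the fourth mark with the pin in its eye (horizontal distance between pin and eye_top below 0.006 m and z of pin in the frame of eye_top below -0.003 m and value of joint tension_arm above 0.62 rad), for 0.1 s.
At the end, for the whole second after the job is handed in: the arm stands at the fourth mark (0.72 rad plus the plate's offset: 0.62 to 0.80 rad; the third and fifth holes lie outside), held by the pin, which is upright (within 0.15 rad) through the eye, its collar within 3 mm of the arm, released and at rest (value of joint tension_arm between 0.62 and 0.8 rad and horizontal distance between pin and eye_top below 0.004 m and z of pin in the frame of eye_top below -0.027 m and angle between pin's own z axis and vertical below 0.15 rad and linear speed of pin below 0.02 m/s and contact force between the fingers and pin below 0.1 N); the robot touches nothing.
It fails at once if the pin is pressed or dragged against the pump with more than 35 N (contact force between pin and pump above 35 N).
It fails at once if the arm snaps back (faster than 3 rad/s) (velocity of joint tension_arm below -3 rad/s).
It fails at once if the roll, needle pack or gauze is moved by more than 15 mm (distance of any of roll, needle_pack, gauze_pad from where it was at the start of the episode above 0.015 m).
It also fails if it takes over 64 s, if anything falls off the work surface, if the arm or the gripper's body presses on something with over 40 N, if the wrist force passes 120 N, or if a joint passes its speed limit or range.

## Working session

There is one attempt and no reset: what is moved stays moved. The work goes in short steps, Python scripts to look and compute and a shell command to move; the robot and the scene stay as the last step left them, time stands still between calls to the robot, and variables do not carry over. Pictures are saved under pics/ and viewed, and the job is handed in when it is done.

```bash
ls; mkdir -p pics
python3 - <<'E'
from rig import env
import cv2
s=env.sense()
for k,v in s.items(): print(k,v)
for n in ("side","top"):
    c=env.camera(n); cv2.imwrite(f"pics/{n}0.png",c["image"][:,:,::-1])
    print(n,c["mtx"],c["k1"],c["rvec"],c["tvec"])
E
```

```text
pics
t 0.0
qpos [ 88.64755523  28.75304066 -24.45421029  88.89098854  12.65009025
  65.2168415  -12.04840733]
joint_velocities [-0.00021798 -0.05696236  0.06912799  0.07883353 -0.01739165 -0.09451251
 -0.02809909]
joint_efforts [ 6.09782583e-04 -5.69537759e+01 -5.81654996e+00 -2.80939937e+01
  1.05313654e-02  1.19437152e-02 -6.55014944e-06]
eef_pos [ 0.1836685  -0.62283964  0.24427253]
tool_rot [[-4.40308452e-04  2.82961264e-01 -9.59131237e-01]
 [ 1.82623335e-03 -9.59129503e-01 -2.82961591e-01]
 [-9.99998235e-01 -1.87618783e-03 -9.44404698e-05]]
force [-0.11071381 -0.76368222  0.14098835]
ft_torque [-0.02684074 -0.0079861   0.00368427]
width 0.08548444098133824
side [[477.02141621   0.         324.91083294]
 [  0.         477.02141621 229.69846431]
 [  0.           0.           1.        ]] 0.03715838466263128 [ 1.92497679 -0.13829032  0.10519355] [-0.47269895  0.12166369  0.74983866]
top [[454.93615279   0.         319.75928556]
 [  0.         454.93615279 253.84532583]
 [  0.           0.           1.        ]] -0.024454494888348128 [ 2.12368364 -2.14913269  0.14384348] [0.07403097 0.46835425 0.88092468]
```

View pics/side0.png

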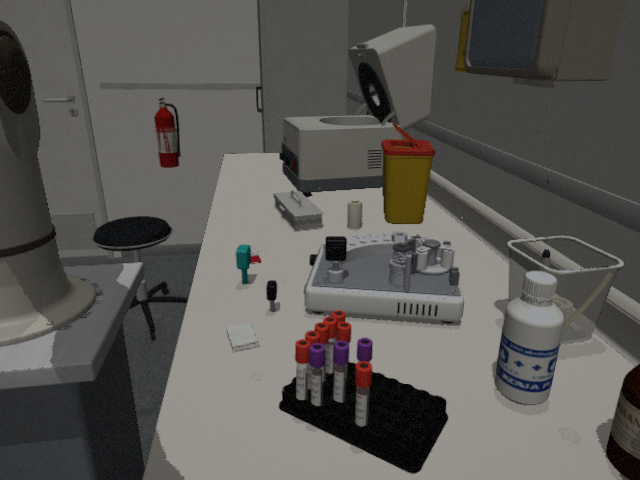

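View pics/top0.png

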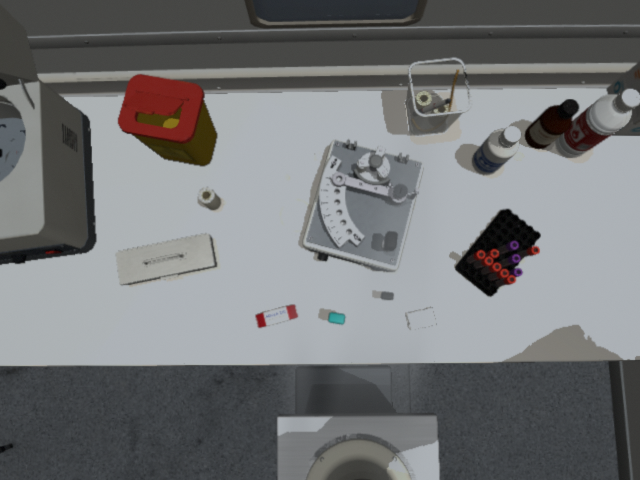

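```bash
cat > h.py <<'E'
import numpy as np, cv2
from rig import env
def cam(n):
    c=env.camera(n); R=cv2.Rodrigues(np.array(c["rvec"]))[0]
    return c,R,np.array(c["tvec"]).ravel()
def dist(c): # r scale 1+k1 r^2
    return np.array([c["k1"],0,0,0,0.])
def ray(c,R,t,uv):
    p=cv2.undistortPoints(np.array([[uv]],float),np.array(c["mtx"]),dist(c))[0,0]
    d=R.T@np.array([p[0],p[1],1.]); o=-R.T@t
    return o,d/np.linalg.norm(d)
def onz(c,R,t,uv,z):
    o,d=ray(c,R,t,uv); return o+d*(z-o[2])/d[2]
def proj(c,P):
    return cv2.projectPoints(np.array(P,float).reshape(-1,3),np.array(c["rvec"],float),np.array(c["tvec"],float),np.array(c["mtx"]),dist(c))[0].reshape(-1,2)
def tri(r1,r2):
    (o1,d1),(o2,d2)=r1,r2
    A=np.stack([d1,-d2],1); s=np.linalg.lstsq(A,o2-o1,rcond=None)[0]
    a=o1+d1*s[0]; b=o2+d2*s[1]; return (a+b)/2,np.linalg.norm(a-b)
def crop(n,x0,y0,x1,y1,k,name):
    c=env.camera(n); im=c["image"][y0:y1,x0:x1,::-1]
    cv2.imwrite("pics/"+name,cv2.resize(im,None,fx=k,fy=k,interpolation=cv2.INTER_CUBIC))
E
python3 - <<'E'
import cv2
for n,b,k in (("top",(290,120,450,280),3.75),("top",(290,120,450,240),5),("side",(220,220,480,330),3)):
    im=cv2.imread(f"pics/{n}0.png")[b[1]:b[3],b[0]:b[2]]
    k=min(800/im.shape[1],600/im.shape[0])
    print(n,k)
    cv2.imwrite(f"pics/c_{n}_{b[3]}.png",cv2.resize(im,None,fx=k,fy=k,interpolation=cv2.INTER_CUBIC))
E
```

```text
top 3.75
top 5.0
side 3.076923076923077
```

View pics/c_top_280.png

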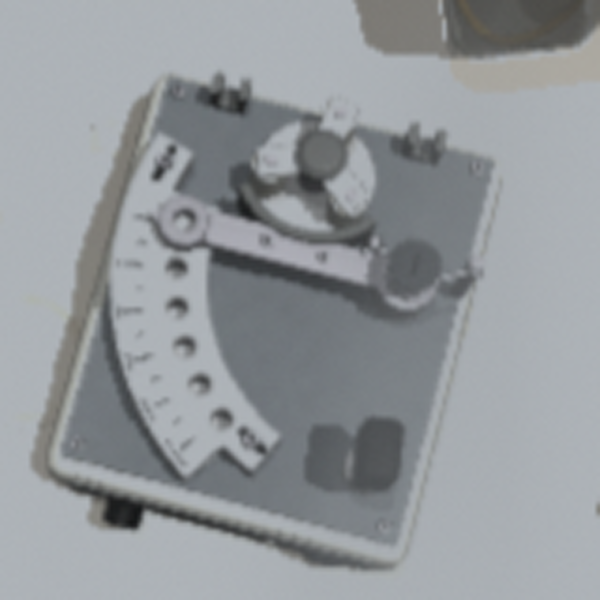

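View pics/c_side_330.png

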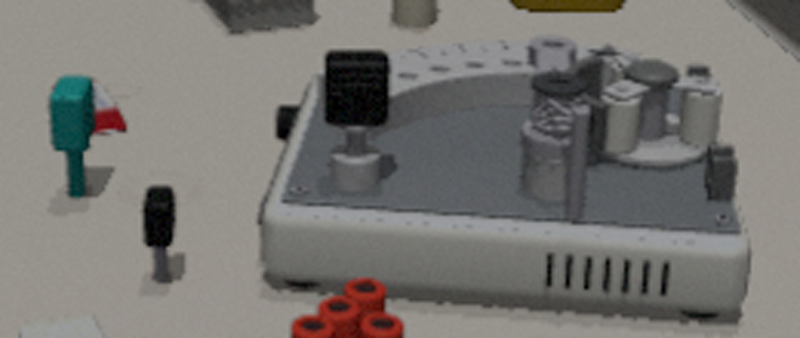

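Run:
```python
import cv2,numpy as np
from h import *
im=cv2.imread("pics/top0.png")
g=cv2.cvtColor(im,cv2.COLOR_BGR2GRAY)
b=(318,160,360,245)
k=7
cv2.imwrite("pics/arc.png",cv2.resize(im[160:245,312:360+50],None,fx=k,fy=k,interpolation=cv2.INTER_CUBIC))
```

```text
(no output)
```

View pics/arc.png

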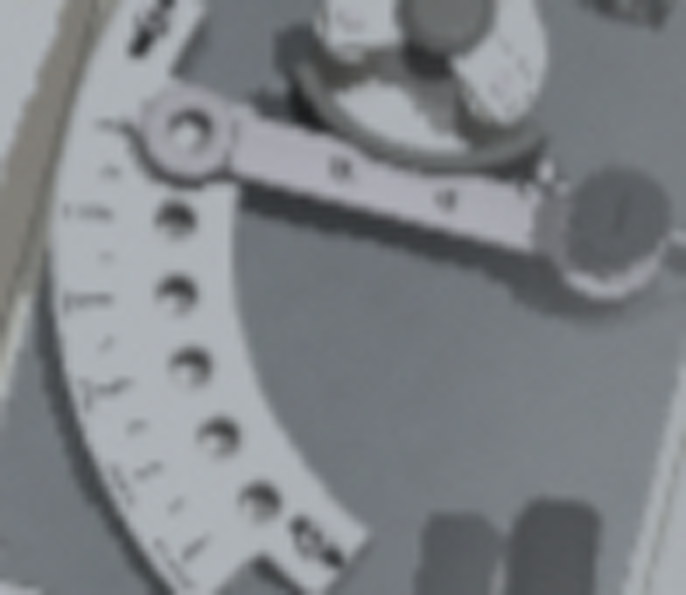

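```bash
cat > m.py <<'E'
from h import *
T=cam("top"); S=cam("side")
def f(p): return (p[0]/7+312-.43,p[1]/7+160-.43)
eye=onz(*T,f((188,131)),.082)
scr=onz(*T,f((617,217)),.108)
H=[onz(*T,f(p),.07) for p in [(176,221),(176,295),(190,368),(219,438),(261,501)]]
print("eye",eye,"screw",scr,np.linalg.norm(eye[:2]-scr[:2]))
HH=np.array(H)[:,:2]
A=np.c_[2*HH,np.ones(5)]; s=np.linalg.lstsq(A,(HH**2).sum(1),rcond=None)[0]
print("circle fit",s[:2],np.sqrt(s[2]+s[0]**2+s[1]**2))
piv=scr[:2]
a0=np.arctan2(*(eye[:2]-piv)[::-1])
for h in HH:
    d=h-piv; print(h,np.linalg.norm(d),np.arctan2(d[1],d[0])-a0)
print("yaw",np.degrees(a0)-90)
# hull corners at .05: deck
def g(p): return (p[0]/3.75+290-.4,p[1]/3.75+120-.4)
for p in [(165,75),(497,165),(395,560),(55,465)]: print(onz(*T,g(p),.05))
# grip side: top and bottom edges (side crop 3.077)
def q(p): return (p[0]/3.0769+220-.35,p[1]/3.0769+220-.35)
r=ray(*T,g((381,452)))
for p in [(358,55),(357,88),(357,124),(357,155)]:
    print("tri",tri(r,ray(*S,q(p))))
E
python3 m.py
python3 - <<'E'
import cv2
for n,b in (("top",(365,200,415,240+15)),("side",(310,225,370,290))):
    im=cv2.imread(f"pics/{n}0.png")[b[1]:b[3],b[0]:b[2]]
    cv2.imwrite(f"pics/pin_{n}.png",cv2.resize(im,None,fx=9,fy=9,interpolation=cv2.INTER_CUBIC))
E
```

```text
eye [0.61159635 0.02955312 0.082     ] screw [ 0.57728634 -0.0850856   0.108     ] 0.11966291880610698
circle fit [ 0.57603454 -0.07773977] 0.11152162327100801
[0.58911507 0.03303935] 0.11871572368084733 0.19099884862870598
[0.56756588 0.03339443] 0.11887810777738946 0.37266320905523376
[0.54640929 0.02981318] 0.11897529983778307 0.5533337453288873
[0.52620814 0.02204873] 0.11868761210756261 0.7356932739856719
[0.50808973 0.01067694] 0.11814667159108258 0.9165272353420262
yaw -16.661815257705925
[0.70507881 0.03712591 0.05      ]
[ 0.65058638 -0.14273382  0.05      ]
[ 0.43505339 -0.07949214  0.05      ]
[0.48808258 0.09886706 0.05      ]
tri (array([ 0.4825205 , -0.06457475,  0.1174082 ]), np.float64(0.003744236386109952))
tri (array([ 0.48365896, -0.06671145,  0.10113925]), np.float64(0.00020816776161830294))
tri (array([ 0.48518754, -0.06912445,  0.08315111]), np.float64(0.003164684292506609))
tri (array([ 0.48651475, -0.07123668,  0.06750402]), np.float64(0.0061010591147034636))
```

View pics/pin_top.png

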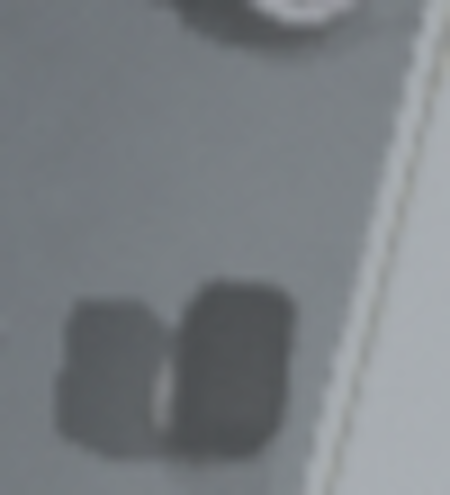

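View pics/pin_side.png

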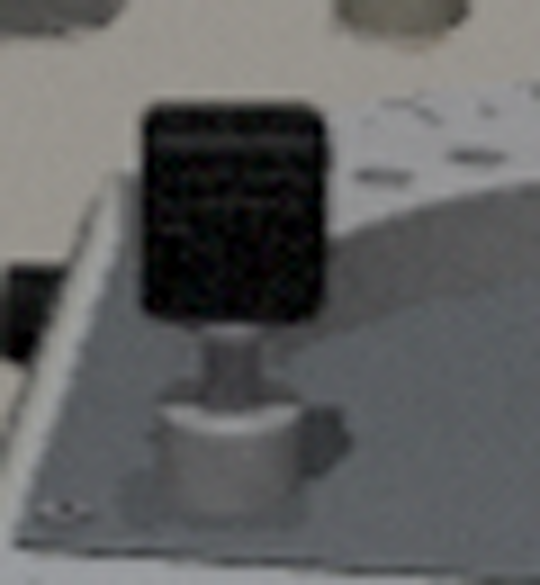

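Run:
```python
from h import *
T=cam("top"); S=cam("side")
for n,C in (("top",T),("side",S)):
    print(n,"cam at",-C[1].T@C[2])
im=cv2.imread("pics/top0.png"); g=cv2.GaussianBlur(cv2.cvtColor(im,6),(3,3),0)
print(g[225:255:3,368:404:2])
x0,y0=383,228
for th in (85,95):
    m=np.zeros_like(g); m[228:254,384:402]=(g[228:254,384:402]<th)*255
    cs=cv2.findContours(m,0,1)[0]; c=max(cs,key=cv2.contourArea)
    r=cv2.minAreaRect(c); bp=cv2.boxPoints(r); M=cv2.moments(c); print(th,r,M["m10"]/M["m00"],M["m01"]/M["m00"])
    for z in (.085,.115): 
        q=[onz(*T,p,z)[:2] for p in bp]; print(z,np.round(q,4).tolist(), np.linalg.norm(q[0]-q[1]),np.linalg.norm(q[1]-q[2]))
im=cv2.imread("pics/side0.png"); g=cv2.GaussianBlur(cv2.cvtColor(im,6),(3,3),0)
m=np.zeros_like(g); m[230:266,320:350]=(g[230:266,320:350]<45)*255
c=max(cv2.findContours(m,0,1)[0],key=cv2.contourArea); print(cv2.boundingRect(c),cv2.minAreaRect(c))
```

```text
top cam at [0.33231789 0.05519357 0.94201012]
side cam at [ 0.36786099 -0.72187606  0.37957556]
[[119 118 119 120 121 123 124 124 126 127 128 128 128 129 129 130 129 130]
 [120 119 119 121 122 123 125 126 127 126 127 128 129 129 129 129 129 129]
 [120 121 121 121 122 123 123 126 126 120 104 102 105 109 121 129 130 130]
 [119 119 112  94  93  96 101 117 120  91  81  82  82  82  88 119 130 135]
 [120 120 102  89  90  92  95  98  95  81  82  83  84  83  89 122 131 143]
 [121 119 100  90  92  95  96 104  97  81  82  84  85  85  95 127 133 158]
 [121 114  92  91  93  96  98 116 100  81  84  86  87  87  98 129 141 165]
 [121 115  93  91  94  96  97 109  92  81  83  84  86  86 107 131 149 165]
 [121 120 114 104  98  97 100  97  87  83  83  82  85 102 126 134 158 161]
 [122 122 124 125 125 125 125 124 117 112 114 117 119 123 131 142 166 162]]
85 ((389.9923400878906, 241.06155395507812), (9.178570747375488, 16.99275779724121), 7.125016689300537) 389.19444444444446 240.13703703703703
0.085 [[0.4696, -0.0555], [0.5023, -0.0606], [0.4998, -0.0779], [0.4672, -0.0727]] 0.03304956518580762 0.017516228674407133
0.115 [[0.4648, -0.0516], [0.4963, -0.0565], [0.494, -0.0733], [0.4625, -0.0683]] 0.031892651244266025 0.016903065716204126
95 ((390.0, 241.0), (18.0, 12.0), 90.0) 389.96224677716384 240.94475138121547
0.085 [[0.5025, -0.0558], [0.5022, -0.0788], [0.4673, -0.0775], [0.4676, -0.0547]] 0.022959012750930454 0.03492100778021563
0.115 [[0.4965, -0.0519], [0.4962, -0.0741], [0.4625, -0.0729], [0.4628, -0.0508]] 0.022155322844989122 0.033698583202873125
(326, 237, 21, 24) ((336.0, 248.5), (23.0, 20.0), 90.0)
```

```bash
for i in 1 2 3; do python3 -m handwheel '[{"x":1.98,"y":3.73,"wz":-1.7},{"x":1.98,"y":3.73,"wz":-1.7},{"x":1.98,"y":3.73,"wz":-1.7},{"x":1.98,"y":3.73,"wz":-1.7},{"x":1.98,"y":3.73,"wz":-1.7}]' 1 60; done; python3 -c "
from h import *
s=env.sense();print(s['t'],s['eef_pos'],s['tool_rot'],s['qpos'],s['force'])
crop('top',300,120,440,225+15,5.7,'t1.png');crop('side',200,140,480,340,2.8,'s1.png')"
```

```text
0.3 [ 0.18382446 -0.6232113   0.24494518] [[-1.56408401e-04  2.82940979e-01 -9.59137309e-01]
 [ 6.78488905e-04 -9.59137070e-01 -2.82941019e-01]
 [-9.99999758e-01 -6.95018375e-04 -4.19552196e-05]] [ 88.64725216  28.71824568 -24.46185579  88.85246142  12.65110804
  65.22151534 -12.04940836] [0.95417484 0.20751621 0.00730595]$[0]: bad value
$[0]: bad value
$[0]: bad value
```

View pics/s1.png

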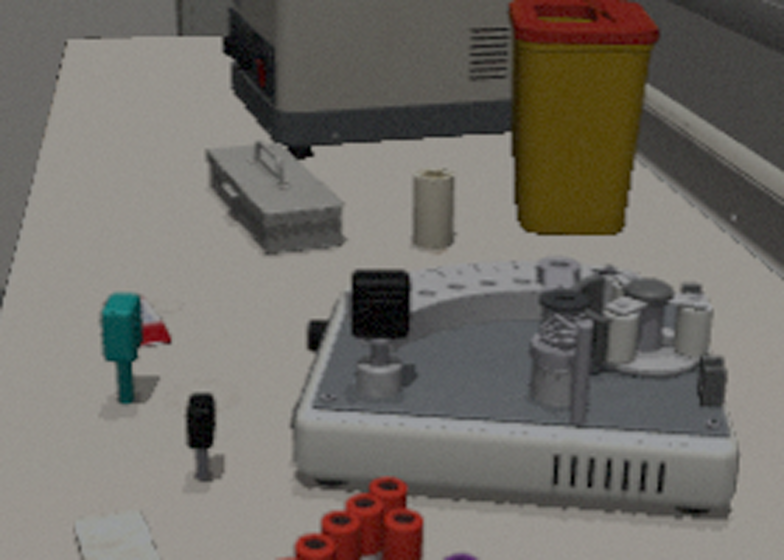

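```bash
python3 -m handwheel '[{"x":2,"y":3.7,"z":0,"wx":0,"wy":0,"wz":-1.7},{"x":2,"y":3.7,"z":0,"wx":0,"wy":0,"wz":-1.7},{"x":2,"y":3.7,"z":0,"wx":0,"wy":0,"wz":-1.7},{"x":2,"y":3.7,"z":0,"wx":0,"wy":0,"wz":-1.7},{"x":2,"y":3.7,"z":0,"wx":0,"wy":0,"wz":-1.7}]' 1 60
```

```text
t: 0.9
eef_pos: [0.2846, -0.4369, 0.2455]
tool_rot: [[0.0, 0.137, -0.991], [-0.001, -0.991, -0.137], [-1.0, 0.001, -0.0]]
force: [0.7, 0.6, 0.3]
width: 0.085
```

```bash
python3 -m handwheel '[{"x":2,"y":3.7,"z":0,"wx":0,"wy":0,"wz":-1.7},{"x":2,"y":3.7,"z":0,"wx":0,"wy":0,"wz":-1.7},{"x":2,"y":3.7,"z":0,"wx":0,"wy":0,"wz":-1.7},{"x":2,"y":3.7,"z":0,"wx":0,"wy":0,"wz":-1.7},{"x":2,"y":3.7,"z":0,"wx":0,"wy":0,"wz":-1.7}]'
python3 -m handwheel '[{"x":2,"y":3.7,"z":0,"wx":0,"wy":0,"wz":-1.7},{"x":2,"y":3.7,"z":0,"wx":0,"wy":0,"wz":-1.7},{"x":2,"y":3.7,"z":0,"wx":0,"wy":0,"wz":-1.7},{"x":2,"y":3.7,"z":0,"wx":0,"wy":0,"wz":-1.7},{"x":1.5,"y":3.7,"z":0,"wx":0,"wy":0,"wz":-1.7}]'
```

```text
t: 1.4
eef_pos: [0.3846, -0.2519, 0.2457]
tool_rot: [[0.001, -0.011, -1.0], [-0.001, -1.0, 0.011], [-1.0, 0.001, -0.001]]
force: [1.5, -0.7, -0.3]
width: 0.0855
t: 1.9
eef_pos: [0.48, -0.0668, 0.2457]
tool_rot: [[0.001, -0.159, -0.987], [-0.0, -0.987, 0.159], [-1.0, 0.0, -0.001]]
force: [1.6, 0.1, -0.2]
width: 0.0857
```

```bash
python3 -m handwheel '[{"x":0.1,"y":0.4,"z":-2,"wx":0,"wy":0,"wz":0},{"x":0,"y":0,"z":-2,"wx":0,"wy":0,"wz":0},{"x":0,"y":0,"z":-2,"wx":0,"wy":0,"wz":0},{"x":0,"y":0,"z":-2,"wx":0,"wy":0,"wz":0},{"x":0,"y":0,"z":0,"wx":0,"wy":0,"wz":0}]'
python3 -c "
from h import *
crop('top',300,120,440,225+45,4,'t2.png');crop('side',200,140,480,340,2.8,'s2.png')"
```

```text
t: 2.4
eef_pos: [0.478, -0.0642, 0.1632]
tool_rot: [[-0.004, -0.157, -0.988], [0.001, -0.988, 0.157], [-1.0, -0.0, 0.005]]
force: [0.4, -0.4, -0.8]
width: 0.0854
```

View pics/s2.png

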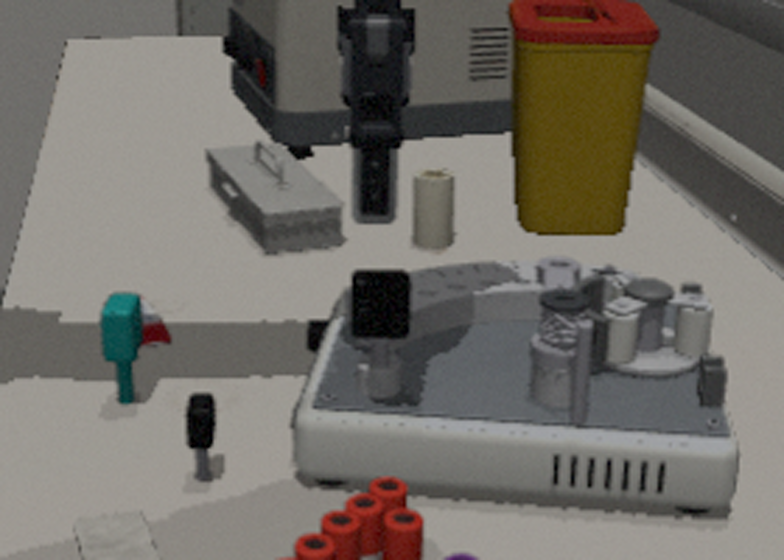

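View pics/t2.png

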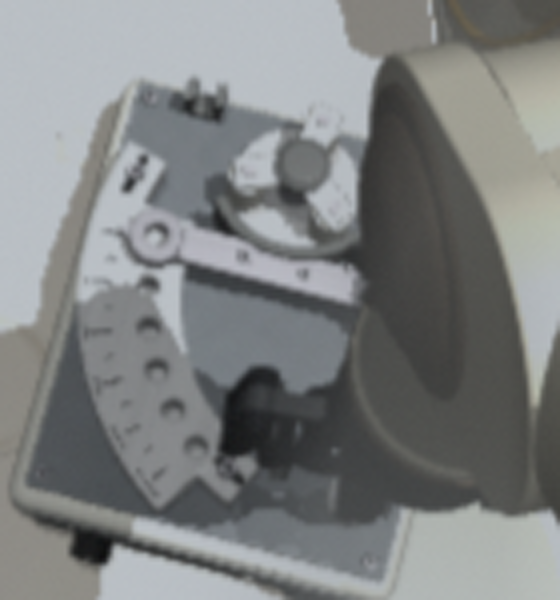

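```bash
python3 -m handwheel '[{"x":0.1,"y":0.0,"z":-2,"wx":0,"wy":0,"wz":0},{"x":0,"y":0,"z":-2,"wx":0,"wy":0,"wz":0},{"x":0,"y":0,"z":-1.5,"wx":0,"wy":0,"wz":0},{"x":0,"y":0,"z":-1,"wx":0,"wy":0,"wz":0},{"x":0,"y":0,"z":0,"wx":0,"wy":0,"wz":0}]'
python3 -c "
from h import *
print(env.sense()['eef_pos'],env.sense()['force'])
crop('side',270,140,410,260,5.7,'s3.png')"
```

```text
t: 3.0
eef_pos: [0.4804, -0.0644, 0.0996]
tool_rot: [[-0.001, -0.158, -0.988], [0.0, -0.988, 0.158], [-1.0, -0.0, 0.001]]
force: [-0.7, 0.2, -0.0]
width: 0.0852
[ 0.4803799  -0.06440499  0.09964567] [-0.74634118  0.22163118 -0.03301288]
```

View pics/s3.png

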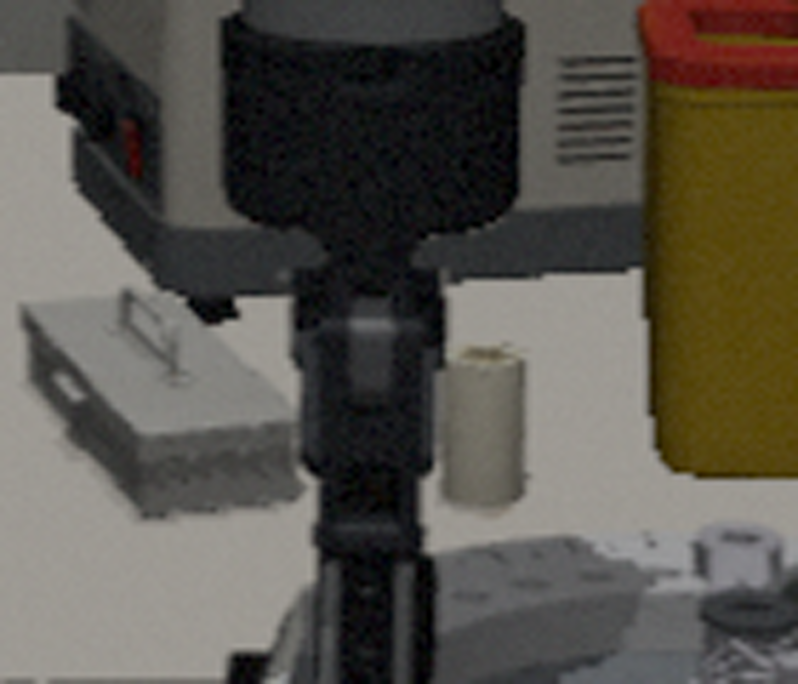

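```bash
python3 -m handwheel '[{"x":0,"y":0,"z":0,"wx":0,"wy":0,"wz":0},{"x":0,"y":0,"z":0,"wx":0,"wy":0,"wz":0},{"x":0,"y":0,"z":0,"wx":0,"wy":0,"wz":0},{"x":0,"y":0,"z":0,"wx":0,"wy":0,"wz":0},{"x":0,"y":0,"z":0,"wx":0,"wy":0,"wz":0}]' 0.1 20
python3 -m handwheel '[{"x":0,"y":0,"z":0,"wx":0,"wy":0,"wz":0},{"x":0,"y":0,"z":0,"wx":0,"wy":0,"wz":0},{"x":0,"y":0,"z":0,"wx":0,"wy":0,"wz":0},{"x":0,"y":0,"z":0,"wx":0,"wy":0,"wz":0},{"x":0,"y":0,"z":0,"wx":0,"wy":0,"wz":0}]' 
python3 -c "
from h import *
s=env.sense();print(s['force'],s['ft_torque'],s['width'])
crop('side',290,190,390,275,7,'s4.png')"
```

```text
t: 3.55
eef_pos: [0.4811, -0.0645, 0.1006]
tool_rot: [[0.001, -0.158, -0.987], [-0.0, -0.987, 0.158], [-1.0, 0.0, -0.001]]
force: [-1.3, 1.0, 2.1]
width: 0.0195
t: 4.05
eef_pos: [0.4811, -0.0645, 0.1005]
tool_rot: [[0.0, -0.158, -0.988], [-0.0, -0.988, 0.158], [-1.0, 0.0, -0.0]]
force: [-0.0, 0.0, 3.6]
width: 0.0194
[-0.03514398  0.02394499  3.562682  ] [-0.01293262  0.10960706 -0.00057954] 0.01940127917714253
```

View pics/s4.png

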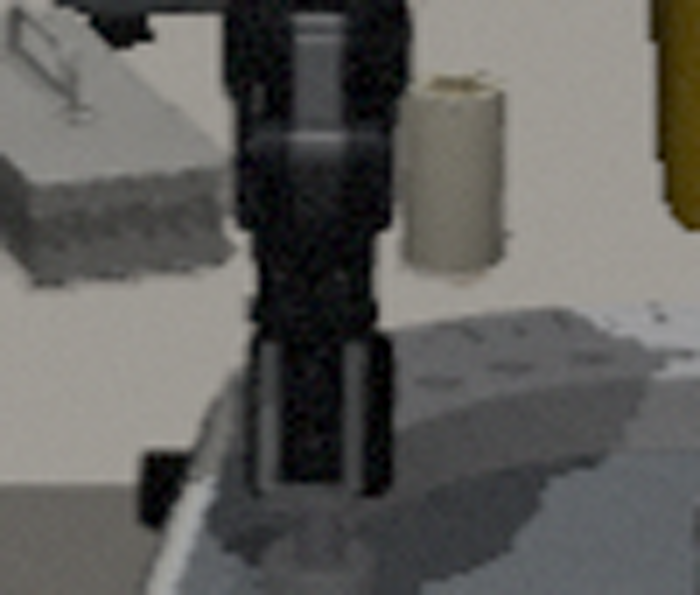

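```bash
python3 -m handwheel '[{"x":0,"y":0,"z":0,"wx":0,"wy":0,"wz":0},{"x":0,"y":0,"z":0.5,"wx":0,"wy":0,"wz":0},{"x":0,"y":0,"z":1,"wx":0,"wy":0,"wz":0},{"x":0,"y":0,"z":1.5,"wx":0,"wy":0,"wz":0},{"x":0,"y":0,"z":1.5,"wx":0,"wy":0,"wz":0}]' 0.1 60
python3 -m handwheel '[{"x":0,"y":0,"z":1.5,"wx":0,"wy":0,"wz":0},{"x":0,"y":0,"z":0,"wx":0,"wy":0,"wz":0},{"x":0,"y":0,"z":0,"wx":0,"wy":0,"wz":0},{"x":0,"y":0,"z":0,"wx":0,"wy":0,"wz":0},{"x":0,"y":0,"z":0,"wx":0,"wy":0,"wz":0}]' 
python3 -c "
from h import *
s=env.sense();print(s['eef_pos'],s['force'],s['ft_torque'],s['width'])
c=env.camera('side');cv2.imwrite('pics/side5.png',c['image'][:,:,::-1])
c=env.camera('top');cv2.imwrite('pics/top5.png',c['image'][:,:,::-1])
im=cv2.imread('pics/side5.png')[180:270,290:390];cv2.imwrite('pics/s5.png',cv2.resize(im,None,fx=6.5,fy=6.5,interpolation=2))
im=cv2.imread('pics/top5.png')[140:260,310:430];cv2.imwrite('pics/t5.png',cv2.resize(im,None,fx=5,fy=5,interpolation=2))
"
```

```text
t: 4.6
eef_pos: [0.4807, -0.0644, 0.1466]
tool_rot: [[-0.0, -0.157, -0.988], [-0.0, -0.988, 0.157], [-1.0, 0.0, 0.0]]
force: [0.4, -1.2, -0.8]
width: 0.0194
t: 5.1
eef_pos: [0.4803, -0.0645, 0.1597]
tool_rot: [[-0.001, -0.158, -0.987], [0.0, -0.987, 0.158], [-1.0, -0.0, 0.001]]
force: [-0.3, -0.4, -0.0]
width: 0.0194
[ 0.48032056 -0.06446623  0.15969154] [-0.30416443 -0.44791075 -0.02890296] [-0.02542185 -0.01412742 -0.00601259] 0.019366132401103017
```

View pics/s5.png

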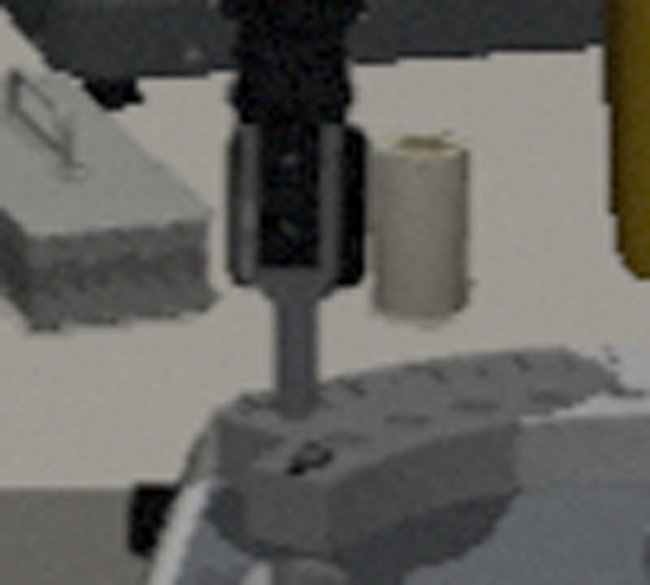

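View pics/t5.png

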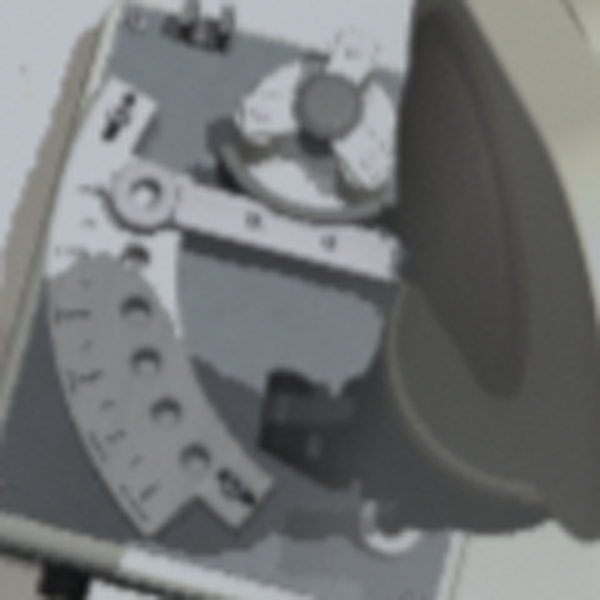

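Run:
```python
from h import *
S=cam("side")
im=cv2.imread("pics/side5.png"); g=cv2.cvtColor(im,6).astype(float)
big=cv2.resize(g,None,fx=1,fy=1)
for r in range(223,246): print(r,g[r,326:348].astype(int))
def q(p): return (p[0]/6.5+290-.42,p[1]/6.5+180-.42)
s=env.sense(); e=s['eef_pos']
def ony(uv,y):
    o,d=ray(*S,uv); return o+d*(y-o[1])/d[1]
for p in [(297.5,290),(297.5,350),(297.5,408)]: print(ony(q(p),e[1]))
print(proj(S[0],[e+[0,0,-.02],e+[0,0,-.05]]))
```

```text
223 [ 50  43  60  68  68  68  63  65  64  66  65  64  61  69  53  33   5   9
  13  91 140 117]
224 [145 126 121 113  82  63  67  71  62  64  62  64  68  61  48  71 102 111
 130 145 141 108]
225 [154 149 148 149 113  70  66  67  66  64  66  68  67  58  82 131 149 150
 153 155 140 105]
226 [154 153 154 154 147 120  78  64  67  64  64  62  72 122 143 151 153 154
 154 153 142 106]
227 [155 154 154 153 154 137  92  59  65  69  64  64  89 136 151 155 151 152
 153 153 142 120]
228 [152 151 152 153 156 140  95  58  65  68  66  64  89 138 152 154 152 153
 152 152 143 134]
229 [152 152 154 153 152 142  97  59  64  67  67  63  88 140 153 155 153 154
 155 154 153 149]
230 [156 153 154 153 153 140  96  62  62  68  66  65  85 139 152 154 153 153
 155 153 153 154]
231 [152 152 154 154 153 141  98  63  63  70  68  62  91 135 153 153 153 154
 154 154 153 157]
232 [153 154 154 155 153 141  98  55  65  65  67  61  90 137 156 151 152 152
 152 153 153 154]
233 [154 154 154 155 154 141  97  62  67  67  69  61  87 137 151 154 155 154
 153 151 154 153]
234 [154 152 153 155 154 141 100  63  65  68  68  64  8
[... 534 characters left out ...]
0 101  95  83  65  68  66  69  59  65  83  95  96  96  93
  80  67  87  97]
241 [113  80  75  89  91  80  68  63  66  69  65  60  61  73  91  98  98  94
  93  93  94  99]
242 [93 88 76 66 77 67 60 62 62 68 65 61 69 80 79 89 92 99 97 97 97 95]
243 [ 95  78  84  96  92  92  79  67  64  67  67  70  85  95  95  97  96 100
  96  97  95  96]
244 [ 96  95  94  97  98  99  99  83  77  76  75  84  95  96  97  98  97  97
  99  94 100  97]
245 [ 78  81  87  94  98  94  96  94  96  94  96  95  97  98  99  98 100 100
  98  97  98  97]
[ 0.48312354 -0.06434021  0.13895735]
[ 0.48333469 -0.06434021  0.12424891]
[ 0.48354133 -0.06434021  0.10982563]
[[333.65808029 223.72729513]
 [333.40136516 242.45228501]]
```

Run:
```python
from h import *
S=cam("side"); T=cam("top")
im=cv2.imread("pics/side5.png")[222:282,380:440]
cv2.imwrite("pics/eye_s.png",cv2.resize(im,None,fx=10,fy=10,interpolation=2))
im=cv2.imread("pics/top0.png")[168:192,326:352]
cv2.imwrite("pics/eye_t.png",cv2.resize(im,None,fx=20,fy=20,interpolation=2))
print(proj(S[0],[[.6116,.0296,.082]]))
```

```text
[[398.3719584 233.5271888]]
```

View pics/eye_s.png

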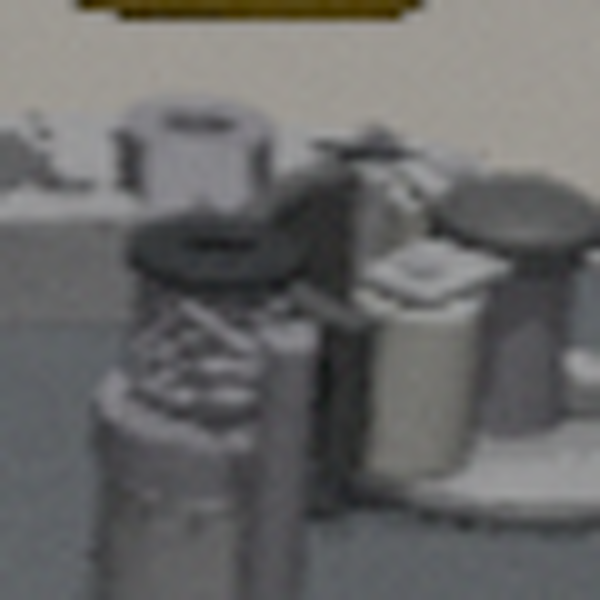

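View pics/eye_t.png

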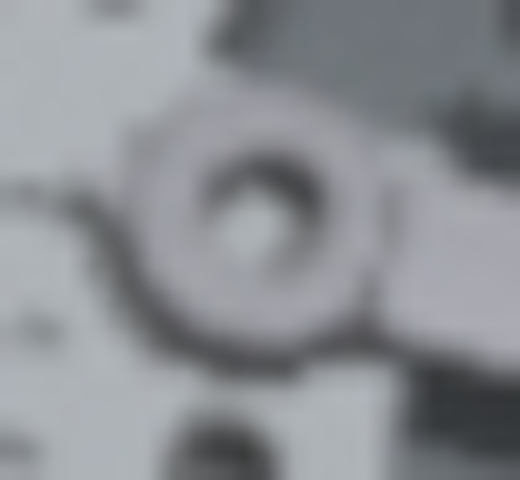

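```bash
python3 -m handwheel '[{"x":3,"y":2,"z":0,"wx":0,"wy":0,"wz":0},{"x":4,"y":2.5,"z":0,"wx":0,"wy":0,"wz":0},{"x":4,"y":2.5,"z":0,"wx":0,"wy":0,"wz":0},{"x":2,"y":2.3,"z":0,"wx":0,"wy":0,"wz":0},{"x":0,"y":0,"z":-1,"wx":0,"wy":0,"wz":0}]' 
python3 -m handwheel '[{"x":0,"y":0,"z":-1,"wx":0,"wy":0,"wz":0},{"x":0,"y":0,"z":0,"wx":0,"wy":0,"wz":0},{"x":0,"y":0,"z":0,"wx":0,"wy":0,"wz":0},{"x":0,"y":0,"z":0,"wx":0,"wy":0,"wz":0},{"x":0,"y":0,"z":0,"wx":0,"wy":0,"wz":0}]'
cat > look.py <<'E'
import sys
from h import *
k=sys.argv[1]
s=env.sense();print(s['t'],s['eef_pos'],s['force'],s['ft_torque'],s['width'])
b=list(map(int,sys.argv[2:6])); 
c=env.camera('side');cv2.imwrite(f'pics/side{k}.png',c['image'][:,:,::-1])
i=c['image'][b[1]:b[3],b[0]:b[2],::-1]; f=600/i.shape[0]; print(f)
cv2.imwrite(f'pics/s{k}.png',cv2.resize(i,None,fx=f,fy=f,interpolation=2))
if len(sys.argv)>6:
    b=list(map(int,sys.argv[6:10]))
    c=env.camera('top');cv2.imwrite(f'pics/top{k}.png',c['image'][:,:,::-1])
    i=c['image'][b[1]:b[3],b[0]:b[2],::-1]; f=600/i.shape[0]; print(f)
    cv2.imwrite(f'pics/t{k}.png',cv2.resize(i,None,fx=f,fy=f,interpolation=2))
E
python3 look.py 6 370 190 430 250 300 130 390 220
```

```text
t: 5.85
eef_pos: [0.6145, 0.0345, 0.1515]
tool_rot: [[0.005, -0.152, -0.988], [0.005, -0.988, 0.152], [-1.0, -0.005, -0.004]]
force: [-1.1, -0.1, -0.5]
width: 0.0192
t: 6.35
eef_pos: [0.611, 0.0277, 0.1409]
tool_rot: [[0.001, -0.159, -0.987], [-0.0, -0.987, 0.159], [-1.0, 0.0, -0.001]]
force: [0.1, 0.7, -0.5]
width: 0.0192
6.35 [0.6110072  0.02774624 0.14089525] [ 0.13049772  0.74636265 -0.45856915] [-0.01029848  0.01146812  0.06466302] 0.019230566168936807
10.0
6.666666666666667
```

View pics/s6.png

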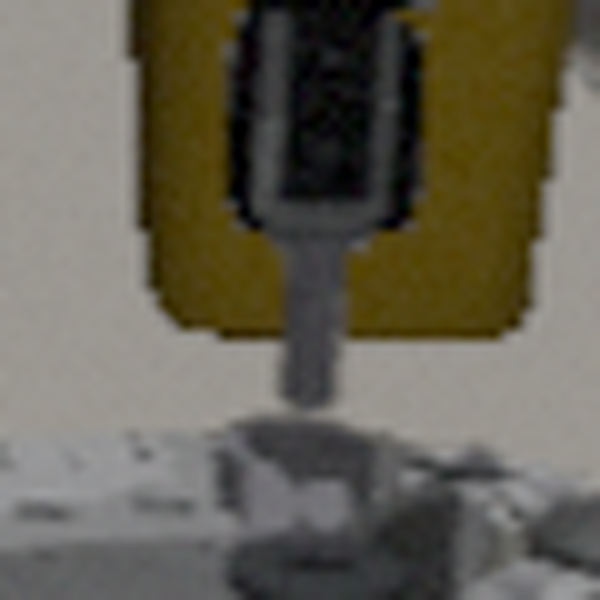

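View pics/t6.png

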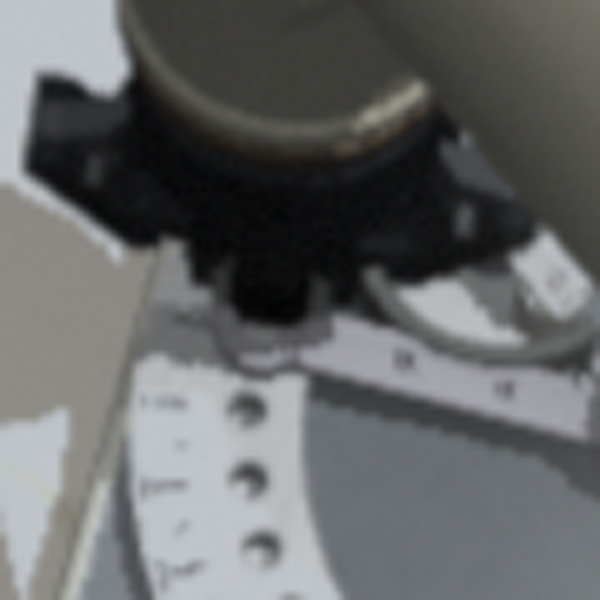

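Run:
```python
from h import *
S=cam("side"); e=env.sense()['eef_pos']; print(e)
P=proj(S[0],[e+[0,0,-z] for z in (.02,.03,.05)]); print((P-[370,190]+.45)*10)
print((proj(S[0],[[.6112,.0293,.082]])-[370,190]+.45)*10)
def ony(uv,y):
    o,d=ray(*S,uv); return o+d*(y-o[1])/d[1]
for p in ((317,250),(307,395)): print(ony((p[0]/10+370-.45,p[1]/10+190-.45),e[1]))
g=cv2.cvtColor(cv2.imread("pics/side6.png"),6)
for r in range(214,233): print(r,g[r,395:408])
```

```text
[0.61106478 0.02821978 0.1407701 ]
[[301.22635225 231.80075636]
 [297.64343406 286.87418516]
 [290.59047481 395.61573523]]
[[286.49915883 440.48777803]]
[0.61408277 0.02821978 0.11734292]
[0.61401126 0.02821978 0.0907415 ]
214 [66 68 71 68 59 60 66 63 65 60 85 88 68]
215 [66 69 74 75 68 61 67 67 62 67 71 77 71]
216 [63 67 70 73 67 62 63 66 61 66 67 67 65]
217 [66 68 70 71 65 62 61 67 60 67 67 66 68]
218 [69 68 66 65 59 64 65 67 65 64 65 66 70]
219 [70 68 65 60 56 57 62 67 73 77 69 65 66]
220 [70 68 65 59 59 62 69 68 78 78 68 67 61]
221 [63 63 68 58 59 65 69 64 73 74 68 63 63]
222 [66 67 67 63 57 63 67 64 71 75 67 66 66]
223 [41 50 46 55 63 63 64 67 88 81 57 58 62]
224 [139 142 131  94  61  65  67  67  88 126 140 140 140]
225 [151 151 139 100  61  66  64  68  86 131 151 150 151]
226 [152 153 130  87  62  63  66  62 102 140 151 151 152]
227 [150 153 132  80  61  67  64  62 103 140 150 153 153]
228 [151 151 127  83  59  63  70  63 101 141 151 149 151]
229 [152 153 133  83  60  69  63  63 103 138 148 150 152]
230 [151 152 150 126  91  75  77  92 125 149 151 154 151]
231 [126 119 120 113 105 106 121 129 141 152 149 152 152]
232 [ 80  72  76  79  76  76  80  84  94 114 140 147 153]
```

Run:
```python
from h import *
T=cam("top"); e=env.sense()['eef_pos']
f=600/90
print((proj(T[0],[e+[-.011,0,dz] for dz in (-.014,0,.02,.05)])-[300,130]+.42)*f)
g=cv2.imread("pics/top6.png")[160:184,328:356]
cv2.imwrite("pics/t6b.png",cv2.resize(np.clip(g.astype(float)*1.8,0,255).astype(np.uint8),None,fx=24,fy=24,interpolation=2))
```

```text
[[268.06423314 314.25128142]
 [269.45188469 298.11233723]
 [271.51571041 274.10651132]
 [274.80553429 235.83353111]]
```

View pics/t6b.png

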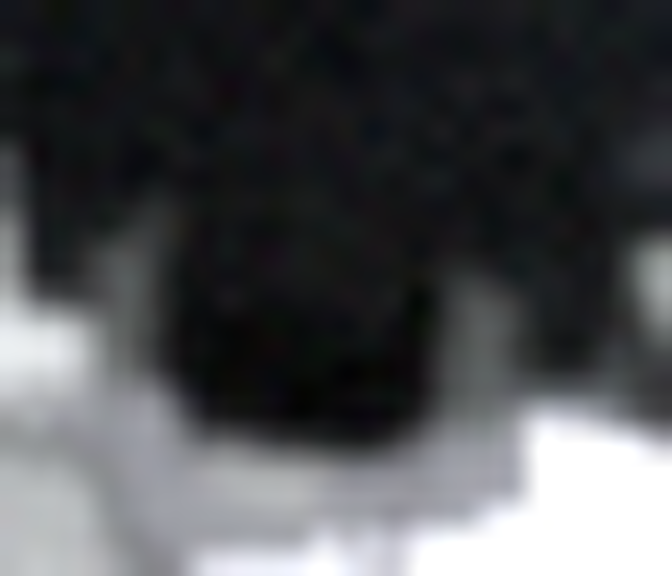

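Run:
```python
from h import *
T=cam("top"); s=env.sense(); e=s['eef_pos']; R=s['tool_rot']
y=R[:,1]; w=R[:,2]
def pr(P): return (proj(T[0],P)-[328,160]+.48)*24
for sg in (1,-1):
  for d in (.016,):
    print([np.round(pr([e+sg*y*.01+w*d+[0,0,z]])[0],0).tolist() for z in (-.017,0,.015)])
for sg in (1,-1):
    print("pad", [np.round(pr([e+sg*y*.010+w*.011+[0,0,z]])[0],0).tolist() for z in (-.014,0,.015)])
print("eye",pr([[.6112,.0293,.082]]), "px/mm", 24*455/(.942-.12)/1000)
```

```text
[[388.0, 504.0], [396.0, 435.0], [403.0, 372.0]]
[[133.0, 468.0], [136.0, 399.0], [139.0, 335.0]]
pad [[398.0, 430.0], [405.0, 372.0], [413.0, 308.0]]
pad [[143.0, 395.0], [145.0, 336.0], [148.0, 272.0]]
eye [[264.95327212 454.96538877]] px/mm 13.284671532846716
```

```bash
python3 -m handwheel '[{"x":-0.02,"y":0,"z":-0.5,"wx":0,"wy":0,"wz":0},{"x":0,"y":0,"z":-0.15,"wx":0,"wy":0,"wz":0},{"x":0,"y":0,"z":-0.1,"wx":0,"wy":0,"wz":0},{"x":0,"y":0,"z":-0.1,"wx":0,"wy":0,"wz":0},{"x":0,"y":0,"z":-0.1,"wx":0,"wy":0,"wz":0}]'
python3 -m handwheel '[{"x":0,"y":0,"z":-0.05,"wx":0,"wy":0,"wz":0},{"x":0,"y":0,"z":0,"wx":0,"wy":0,"wz":0},{"x":0,"y":0,"z":0,"wx":0,"wy":0,"wz":0},{"x":0,"y":0,"z":0,"wx":0,"wy":0,"wz":0},{"x":0,"y":0,"z":0,"wx":0,"wy":0,"wz":0}]'
python3 look.py 7 370 190 430 250
```

```text
t: 7.1
eef_pos: [0.6109, 0.029, 0.1308]
tool_rot: [[0.0, -0.157, -0.988], [0.001, -0.988, 0.157], [-1.0, -0.001, -0.0]]
force: [0.1, 0.3, 0.8]
width: 0.0191
t: 7.6
eef_pos: [0.6107, 0.0289, 0.1303]
tool_rot: [[0.0, -0.157, -0.988], [0.0, -0.988, 0.157], [-1.0, -0.0, -0.0]]
force: [-0.3, 2.4, -0.5]
width: 0.0192
7.6 [0.61071883 0.02893046 0.13029684] [-0.30830995  2.36523612 -0.54856893] [ 0.56536438 -0.09598174  0.00816499] 0.019239336422157072
10.0
```

View pics/s7.png

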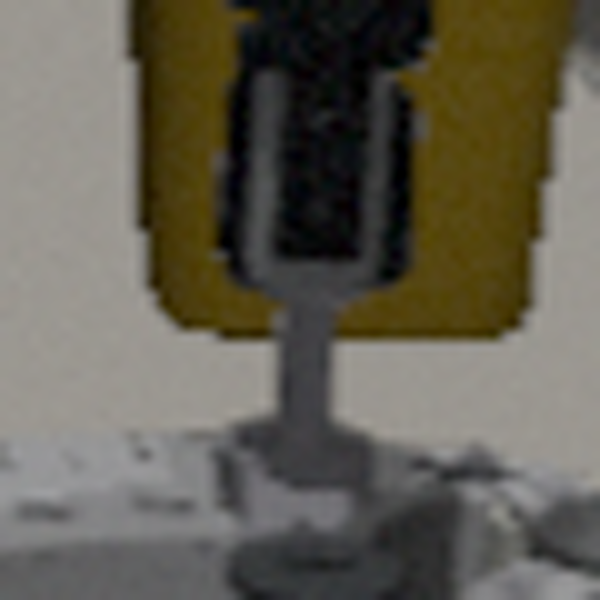

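```bash
python3 -m handwheel '[{"x":0,"y":0.08,"z":0,"wx":0,"wy":0,"wz":0},{"x":0,"y":0,"z":-0.1,"wx":0,"wy":0,"wz":0},{"x":0,"y":0,"z":-0.1,"wx":0,"wy":0,"wz":0},{"x":0,"y":0,"z":-0.1,"wx":0,"wy":0,"wz":0},{"x":0,"y":0,"z":0,"wx":0,"wy":0,"wz":0}]'
```

```text
t: 8.15
eef_pos: [0.6107, 0.0292, 0.1271]
tool_rot: [[-0.0, -0.158, -0.987], [-0.0, -0.987, 0.158], [-1.0, 0.0, 0.0]]
force: [0.1, 0.4, -0.5]
width: 0.0191
```

```bash
python3 -m handwheel '[{"x":0,"y":0,"z":-0.1,"wx":0,"wy":0,"wz":0},{"x":0,"y":0,"z":-0.1,"wx":0,"wy":0,"wz":0},{"x":0,"y":0,"z":0,"wx":0,"wy":0,"wz":0},{"x":0,"y":0,"z":0,"wx":0,"wy":0,"wz":0},{"x":0,"y":0,"z":0,"wx":0,"wy":0,"wz":0}]'
python3 look.py 8 370 190 430 250 300 130 390 220
python3 - <<'E'
import numpy as np
# arc steps from eye at a=0 (direction 90-16.6 deg) radius .12
y=np.radians(90-16.6)
p=lambda a: .12*np.array([np.cos(y+a),np.sin(y+a)])*100
for n in (10,12): 
    A=np.linspace(0,.66,n+1)
    print(np.round(np.diff([p(a) for a in A],axis=0),2).tolist(), p(.66)-p(0), p(.735)-p(0))
E
```

```text
t: 8.65
eef_pos: [0.6106, 0.0292, 0.1252]
tool_rot: [[-0.0, -0.158, -0.987], [-0.0, -0.987, 0.158], [-1.0, 0.0, 0.0]]
force: [0.3, 0.2, -1.0]
width: 0.0196
8.65 [0.61061326 0.02923104 0.12521019] [ 0.32335163  0.15215327 -0.98189641] [0.10612278 0.01349229 0.02538278] 0.019579375435689574
10.0
6.666666666666667
[[-0.77, 0.2], [-0.78, 0.15], [-0.79, 0.1], [-0.79, 0.05], [-0.79, -0.01], [-0.79, -0.06], [-0.78, -0.11], [-0.78, -0.16], [-0.76, -0.21], [-0.75, -0.26]] [-7.77072596 -0.31313799] [-8.59673712 -0.66996561]
[[-0.64, 0.17], [-0.65, 0.14], [-0.65, 0.1], [-0.66, 0.06], [-0.66, 0.03], [-0.66, -0.01], [-0.66, -0.04], [-0.65, -0.08], [-0.65, -0.12], [-0.64, -0.15], [-0.63, -0.19], [-0.62, -0.22]] [-7.77072596 -0.31313799] [-8.59673712 -0.66996561]
```

View pics/s8.png

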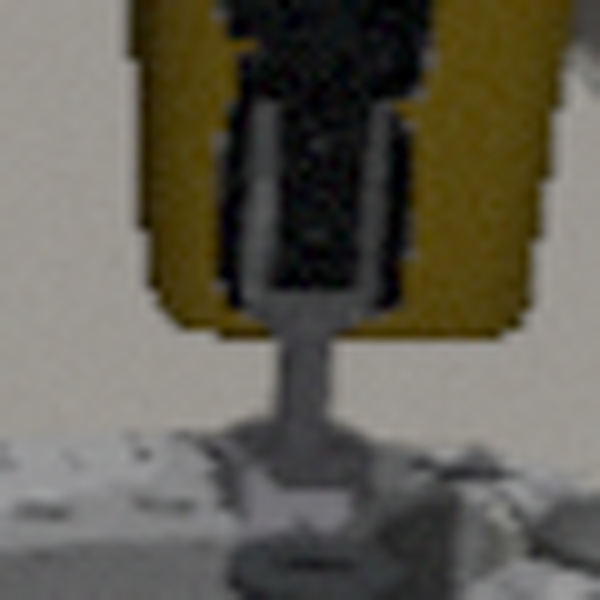

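```bash
python3 -m handwheel '[{"x":-0.3,"y":0.09,"z":0,"wx":0,"wy":0,"wz":0},{"x":-0.47,"y":0.11,"z":0,"wx":0,"wy":0,"wz":0},{"x":-0.52,"y":0.11,"z":0,"wx":0,"wy":0,"wz":0},{"x":-0.65,"y":0.1,"z":0,"wx":0,"wy":0,"wz":0},{"x":-0.66,"y":0.06,"z":0,"wx":0,"wy":0,"wz":0}]'
python3 -m handwheel '[{"x":-0.66,"y":0.03,"z":0,"wx":0,"wy":0,"wz":0},{"x":-0.66,"y":-0.01,"z":0,"wx":0,"wy":0,"wz":0},{"x":-0.66,"y":-0.04,"z":0,"wx":0,"wy":0,"wz":0},{"x":0,"y":0,"z":0,"wx":0,"wy":0,"wz":0},{"x":0,"y":0,"z":0,"wx":0,"wy":0,"wz":0}]'
```

```text
t: 9.25
eef_pos: [0.5844, 0.0342, 0.1255]
tool_rot: [[0.001, -0.157, -0.988], [-0.0, -0.988, 0.157], [-1.0, -0.0, -0.001]]
force: [2.0, -0.5, -0.9]
width: 0.0191
t: 9.75
eef_pos: [0.565, 0.034, 0.1255]
tool_rot: [[0.0, -0.157, -0.988], [0.0, -0.988, 0.157], [-1.0, -0.0, -0.0]]
force: [2.1, 2.0, -0.6]
width: 0.0195
```

```bash
python3 -m handwheel '[{"x":-0.65,"y":-0.03,"z":0,"wx":0,"wy":0,"wz":0},{"x":-0.65,"y":-0.12,"z":0,"wx":0,"wy":0,"wz":0},{"x":-0.64,"y":-0.15,"z":0,"wx":0,"wy":0,"wz":0},{"x":-0.63,"y":-0.19,"z":0,"wx":0,"wy":0,"wz":0},{"x":-0.4,"y":-0.14,"z":0,"wx":0,"wy":0,"wz":0}]'
python3 -m handwheel '[{"x":-0.2,"y":-0.08,"z":0,"wx":0,"wy":0,"wz":0},{"x":0,"y":0,"z":0,"wx":0,"wy":0,"wz":0},{"x":0,"y":0,"z":0,"wx":0,"wy":0,"wz":0},{"x":0,"y":0,"z":0,"wx":0,"wy":0,"wz":0},{"x":0,"y":0,"z":0,"wx":0,"wy":0,"wz":0}]'
python3 look.py 9 320 190 400 250 310 145 370 215
```

```text
t: 10.25
eef_pos: [0.5347, 0.0273, 0.1254]
tool_rot: [[0.0, -0.158, -0.987], [-0.0, -0.987, 0.158], [-1.0, 0.0, -0.0]]
force: [5.1, 0.2, -1.0]
width: 0.019
t: 10.75
eef_pos: [0.5335, 0.0269, 0.1254]
tool_rot: [[0.0, -0.157, -0.988], [0.0, -0.988, 0.157], [-1.0, -0.0, -0.0]]
force: [3.2, 0.0, 0.5]
width: 0.0195
10.75 [0.53352428 0.02685928 0.1253747 ] [3.24374237 0.02690855 0.46300023] [ 0.0379753  -1.12139558  0.02285485] 0.0194507301583073
10.0
8.571428571428571
```

View pics/s9.png

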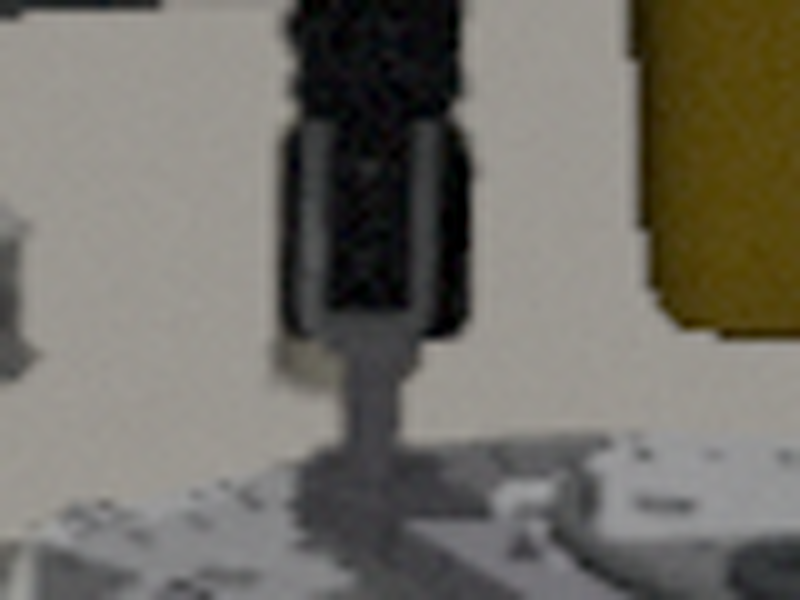

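View pics/t9.png

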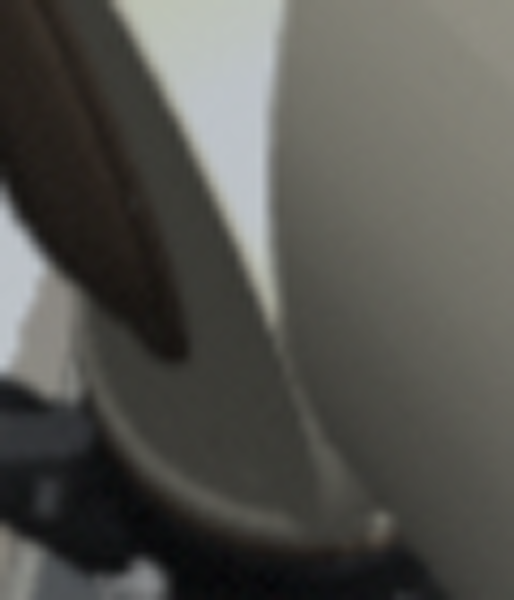

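```bash
python3 -m handwheel '[{"x":-0.31,"y":-0.17,"z":0,"wx":0,"wy":0,"wz":0},{"x":-0.29,"y":-0.17,"z":0,"wx":0,"wy":0,"wz":0},{"x":0,"y":0,"z":-0.2,"wx":0,"wy":0,"wz":0},{"x":0,"y":0,"z":-0.1,"wx":0,"wy":0,"wz":0},{"x":0,"y":0,"z":-0.1,"wx":0,"wy":0,"wz":0}]'
python3 -m handwheel '[{"x":0,"y":0,"z":-0.05,"wx":0,"wy":0,"wz":0},{"x":0,"y":0,"z":-0.05,"wx":0,"wy":0,"wz":0},{"x":0,"y":0,"z":0,"wx":0,"wy":0,"wz":0},{"x":0,"y":0,"z":0,"wx":0,"wy":0,"wz":0},{"x":0,"y":0,"z":0,"wx":0,"wy":0,"wz":0}]'
```

```text
t: 11.35
eef_pos: [0.5272, 0.024, 0.1214]
tool_rot: [[0.0, -0.157, -0.988], [0.001, -0.988, 0.157], [-1.0, -0.001, -0.0]]
force: [3.1, 2.7, 2.7]
width: 0.0193
t: 11.85
eef_pos: [0.5273, 0.0238, 0.1204]
tool_rot: [[0.0, -0.157, -0.988], [0.001, -0.988, 0.157], [-1.0, -0.001, -0.0]]
force: [2.3, 4.3, 3.8]
width: 0.0192
```

```bash
python3 -m handwheel '[{"x":-0.02,"y":0.04,"z":-0.02,"wx":0,"wy":0,"wz":0},{"x":-0.05,"y":-0.02,"z":-0.02,"wx":0,"wy":0,"wz":0},{"x":-0.05,"y":-0.02,"z":0,"wx":0,"wy":0,"wz":0},{"x":0,"y":0,"z":0,"wx":0,"wy":0,"wz":0},{"x":0,"y":0,"z":0,"wx":0,"wy":0,"wz":0}]'
python3 -m handwheel '[{"x":-0.05,"y":-0.02,"z":-0.02,"wx":0,"wy":0,"wz":0},{"x":0,"y":0,"z":-0.02,"wx":0,"wy":0,"wz":0},{"x":0,"y":0,"z":0,"wx":0,"wy":0,"wz":0},{"x":0,"y":0,"z":0,"wx":0,"wy":0,"wz":0},{"x":0,"y":0,"z":0,"wx":0,"wy":0,"wz":0}]'
```

```text
t: 12.35
eef_pos: [0.5268, 0.0237, 0.1203]
tool_rot: [[0.002, -0.157, -0.988], [0.0, -0.988, 0.157], [-1.0, -0.001, -0.002]]
force: [4.4, 4.1, 5.0]
width: 0.0192
t: 12.85
eef_pos: [0.5254, 0.023, 0.1194]
tool_rot: [[-0.0, -0.158, -0.987], [-0.0, -0.987, 0.158], [-1.0, 0.0, 0.0]]
force: [2.1, 2.5, 3.4]
width: 0.0195
```

```bash
python3 -m handwheel '[{"x":-0.03,"y":-0.01,"z":-0.05,"wx":0,"wy":0,"wz":0},{"x":0,"y":0,"z":-0.05,"wx":0,"wy":0,"wz":0},{"x":0,"y":0,"z":0,"wx":0,"wy":0,"wz":0},{"x":0,"y":0,"z":0,"wx":0,"wy":0,"wz":0},{"x":0,"y":0,"z":0,"wx":0,"wy":0,"wz":0}]'
```

```text
t: 13.35
eef_pos: [0.5251, 0.023, 0.1184]
tool_rot: [[-0.0, -0.158, -0.988], [-0.0, -0.988, 0.158], [-1.0, 0.0, 0.0]]
force: [3.1, 2.2, 0.1]
width: 0.0193
```

```bash
python3 -m handwheel '[{"x":0,"y":0,"z":-0.1,"wx":0,"wy":0,"wz":0},{"x":0,"y":0,"z":-0.1,"wx":0,"wy":0,"wz":0},{"x":0,"y":0,"z":-0.1,"wx":0,"wy":0,"wz":0},{"x":0,"y":0,"z":0,"wx":0,"wy":0,"wz":0},{"x":0,"y":0,"z":0,"wx":0,"wy":0,"wz":0}]'
```

```text
t: 13.85
eef_pos: [0.5251, 0.023, 0.1153]
tool_rot: [[-0.0, -0.158, -0.988], [-0.0, -0.988, 0.158], [-1.0, 0.0, 0.0]]
force: [3.0, 2.8, 1.0]
width: 0.0192
```

```bash
python3 -m handwheel '[{"x":0,"y":0,"z":-0.15,"wx":0,"wy":0,"wz":0},{"x":0,"y":0,"z":-0.15,"wx":0,"wy":0,"wz":0},{"x":0,"y":0,"z":-0.15,"wx":0,"wy":0,"wz":0},{"x":0,"y":0,"z":-0.15,"wx":0,"wy":0,"wz":0},{"x":0,"y":0,"z":0,"wx":0,"wy":0,"wz":0}]'
python3 -m handwheel '[{"x":0,"y":0,"z":-0.15,"wx":0,"wy":0,"wz":0},{"x":0,"y":0,"z":-0.15,"wx":0,"wy":0,"wz":0},{"x":0,"y":0,"z":-0.1,"wx":0,"wy":0,"wz":0},{"x":0,"y":0,"z":0,"wx":0,"wy":0,"wz":0},{"x":0,"y":0,"z":0,"wx":0,"wy":0,"wz":0}]'
```

```text
t: 14.35
eef_pos: [0.525, 0.023, 0.1092]
tool_rot: [[-0.0, -0.158, -0.988], [-0.0, -0.988, 0.158], [-1.0, 0.0, 0.0]]
force: [3.2, 2.9, 1.2]
width: 0.019
t: 14.85
eef_pos: [0.525, 0.023, 0.1053]
tool_rot: [[-0.0, -0.158, -0.988], [-0.0, -0.988, 0.158], [-1.0, 0.0, 0.0]]
force: [3.7, 2.8, 0.2]
width: 0.0195
```

```bash
python3 -m handwheel '[{"x":0,"y":0,"z":-0.1,"wx":0,"wy":0,"wz":0},{"x":0,"y":0,"z":-0.1,"wx":0,"wy":0,"wz":0},{"x":0,"y":0,"z":-0.05,"wx":0,"wy":0,"wz":0},{"x":0,"y":0,"z":0,"wx":0,"wy":0,"wz":0},{"x":0,"y":0,"z":0,"wx":0,"wy":0,"wz":0}]'
python3 -m handwheel '[{"x":0,"y":0,"z":-0.05,"wx":0,"wy":0,"wz":0},{"x":0,"y":0,"z":-0.05,"wx":0,"wy":0,"wz":0},{"x":0,"y":0,"z":0,"wx":0,"wy":0,"wz":0},{"x":0,"y":0,"z":0,"wx":0,"wy":0,"wz":0},{"x":0,"y":0,"z":0,"wx":0,"wy":0,"wz":0}]'
```

```text
t: 15.35
eef_pos: [0.5252, 0.0231, 0.103]
tool_rot: [[0.0, -0.158, -0.988], [-0.0, -0.988, 0.158], [-1.0, 0.0, -0.0]]
force: [3.8, 2.8, 2.3]
width: 0.0195
t: 15.85
eef_pos: [0.5258, 0.0233, 0.1025]
tool_rot: [[0.001, -0.157, -0.988], [0.0, -0.988, 0.157], [-1.0, -0.0, -0.001]]
force: [3.3, 3.7, 5.9]
width: 0.019
```

```bash
python3 -m handwheel '[{"x":0,"y":0,"z":-0.05,"wx":0,"wy":0,"wz":0},{"x":0,"y":0,"z":-0.05,"wx":0,"wy":0,"wz":0},{"x":0,"y":0,"z":0,"wx":0,"wy":0,"wz":0},{"x":0,"y":0,"z":0,"wx":0,"wy":0,"wz":0},{"x":0,"y":0,"z":0,"wx":0,"wy":0,"wz":0}]'
python3 look.py 10 310 190 390 250
```

```text
t: 16.35
eef_pos: [0.5263, 0.0236, 0.1024]
tool_rot: [[0.002, -0.157, -0.988], [-0.0, -0.988, 0.157], [-1.0, -0.0, -0.002]]
force: [2.2, 2.6, 12.3]
width: 0.019
16.35 [0.52629701 0.02359983 0.10236776] [ 2.17453826  2.583304   12.28952967] [ 0.70205213 -0.28264583 -0.01674334] 0.01897840596769945
10.0
```

View pics/s10.png

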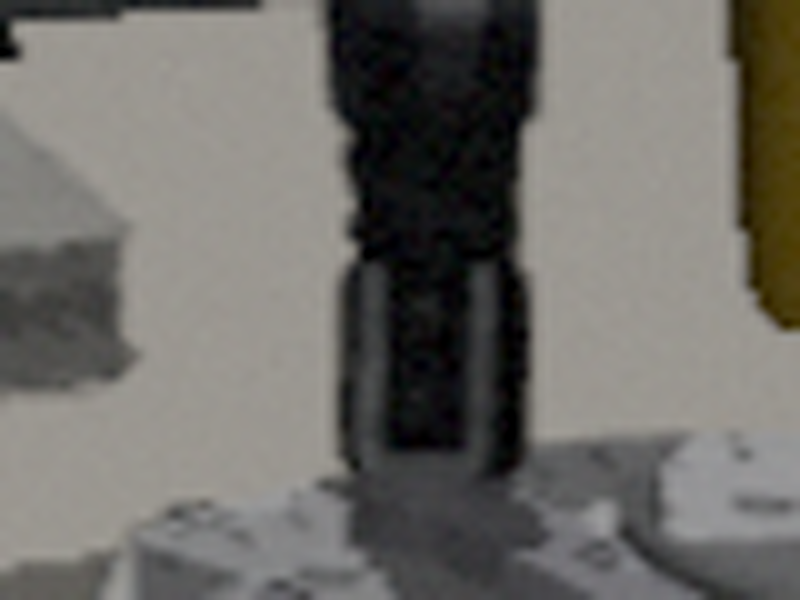

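```bash
python3 -m handwheel '[{"x":0.03,"y":0.02,"z":0,"wx":0,"wy":0,"wz":0},{"x":0.03,"y":0.02,"z":0.05,"wx":0,"wy":0,"wz":0},{"x":0.03,"y":0.01,"z":0.05,"wx":0,"wy":0,"wz":0},{"x":0,"y":0,"z":0,"wx":0,"wy":0,"wz":0},{"x":0,"y":0,"z":0,"wx":0,"wy":0,"wz":0}]'
```

```text
t: 16.9
eef_pos: [0.5264, 0.0236, 0.1025]
tool_rot: [[0.001, -0.158, -0.988], [-0.0, -0.988, 0.158], [-1.0, 0.0, -0.001]]
force: [2.3, 2.6, 7.8]
width: 0.0194
```

```bash
python3 -m handwheel '[{"x":0.03,"y":0.02,"z":0.03,"wx":0,"wy":0,"wz":0},{"x":0.03,"y":0.02,"z":0.03,"wx":0,"wy":0,"wz":0},{"x":0.0,"y":0.0,"z":0.0,"wx":0,"wy":0,"wz":0},{"x":0,"y":0,"z":0,"wx":0,"wy":0,"wz":0},{"x":0,"y":0,"z":0,"wx":0,"wy":0,"wz":0}]'
```

```text
t: 17.4
eef_pos: [0.5264, 0.0237, 0.1025]
tool_rot: [[-0.001, -0.158, -0.987], [-0.0, -0.987, 0.158], [-1.0, 0.001, 0.0]]
force: [2.1, 1.4, 5.1]
width: 0.0194
```

```bash
python3 -m handwheel '[{"x":0.04,"y":0.03,"z":0.03,"wx":0,"wy":0,"wz":0},{"x":0.04,"y":0.02,"z":0.02,"wx":0,"wy":0,"wz":0},{"x":0.0,"y":0.0,"z":0.0,"wx":0,"wy":0,"wz":0},{"x":0,"y":0,"z":0,"wx":0,"wy":0,"wz":0},{"x":0,"y":0,"z":0,"wx":0,"wy":0,"wz":0}]'
```

```text
t: 17.9
eef_pos: [0.5266, 0.0238, 0.1026]
tool_rot: [[-0.002, -0.158, -0.987], [-0.001, -0.987, 0.158], [-1.0, 0.001, 0.002]]
force: [-1.0, -0.7, 0.7]
width: 0.019
```

```bash
python3 -m handwheel '[{"x":0,"y":0,"z":0,"wx":0,"wy":0,"wz":0},{"x":0,"y":0,"z":0,"wx":0,"wy":0,"wz":0},{"x":0,"y":0,"z":0,"wx":0,"wy":0,"wz":0},{"x":0,"y":0,"z":0,"wx":0,"wy":0,"wz":0},{"x":0,"y":0,"z":0,"wx":0,"wy":0,"wz":0}]' 0.6 20
python3 look.py 11 310 190 390 250
```

```text
t: 18.4
eef_pos: [0.5275, 0.0245, 0.1031]
tool_rot: [[0.0, -0.157, -0.988], [0.0, -0.988, 0.157], [-1.0, -0.0, -0.0]]
force: [0.7, 0.1, -0.1]
width: 0.0511
18.4 [0.52753698 0.02454771 0.10311905] [ 0.65556047  0.11833233 -0.10856566] [ 0.02957507 -0.01030064  0.01065144] 0.05110057134087736
10.0
```

View pics/s11.png

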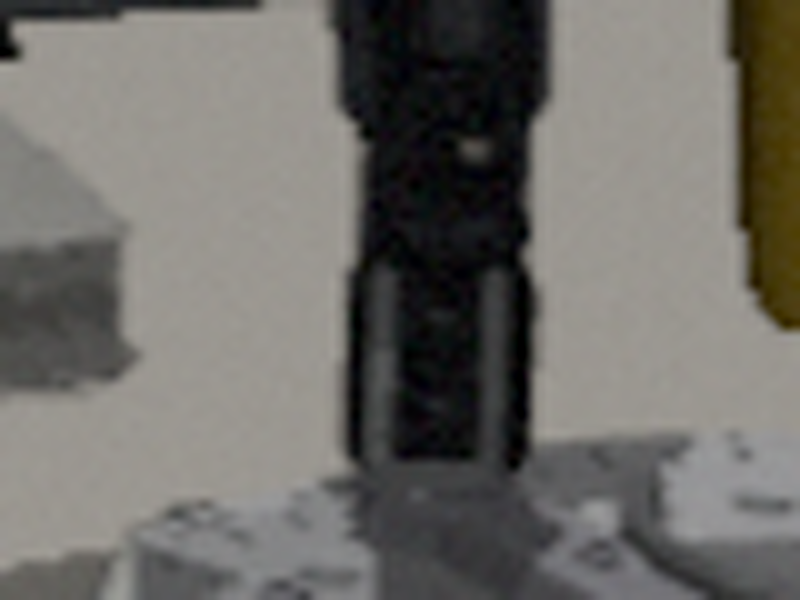

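Released; lift straight up and back off to see.

```bash
python3 -m handwheel '[{"x":0,"y":0,"z":1,"wx":0,"wy":0,"wz":0},{"x":0,"y":0,"z":2,"wx":0,"wy":0,"wz":0},{"x":0,"y":0,"z":3,"wx":0,"wy":0,"wz":0},{"x":0,"y":0,"z":3,"wx":0,"wy":0,"wz":0},{"x":0,"y":0,"z":2,"wx":0,"wy":0,"wz":0}]'
python3 -m handwheel '[{"x":-1,"y":-4,"z":0,"wx":0,"wy":0,"wz":0},{"x":-1,"y":-4,"z":0,"wx":0,"wy":0,"wz":0},{"x":-1,"y":-4,"z":0,"wx":0,"wy":0,"wz":0},{"x":-1,"y":-4,"z":0,"wx":0,"wy":0,"wz":0},{"x":-1,"y":-4,"z":0,"wx":0,"wy":0,"wz":0}]'
python3 -m handwheel '[{"x":-1,"y":-4,"z":0,"wx":0,"wy":0,"wz":0},{"x":-1,"y":-4,"z":0,"wx":0,"wy":0,"wz":0},{"x":0,"y":0,"z":0,"wx":0,"wy":0,"wz":0},{"x":0,"y":0,"z":0,"wx":0,"wy":0,"wz":0},{"x":0,"y":0,"z":0,"wx":0,"wy":0,"wz":0}]'
python3 look.py 12 320 190 400 250 300 130 420 250
```

```text
t: 18.95
eef_pos: [0.5283, 0.0249, 0.2159]
tool_rot: [[0.003, -0.157, -0.988], [-0.0, -0.988, 0.157], [-1.0, -0.0, -0.003]]
force: [0.5, 0.1, -0.1]
width: 0.0513
t: 19.45
eef_pos: [0.4771, -0.177, 0.2141]
tool_rot: [[0.001, -0.157, -0.988], [-0.001, -0.988, 0.157], [-1.0, 0.001, -0.001]]
force: [0.1, -0.5, -0.1]
width: 0.051
t: 19.95
eef_pos: [0.458, -0.2543, 0.2136]
tool_rot: [[0.001, -0.156, -0.988], [0.0, -0.988, 0.156], [-1.0, -0.0, -0.001]]
force: [0.2, 0.5, -0.5]
width: 0.0512
19.95 [ 0.45800002 -0.25431117  0.21357942] [ 0.22272624  0.47434167 -0.51036353] [ 0.01657126 -0.01836754  0.06258343] 0.051189689789430844
10.0
5.0
```

View pics/s12.png

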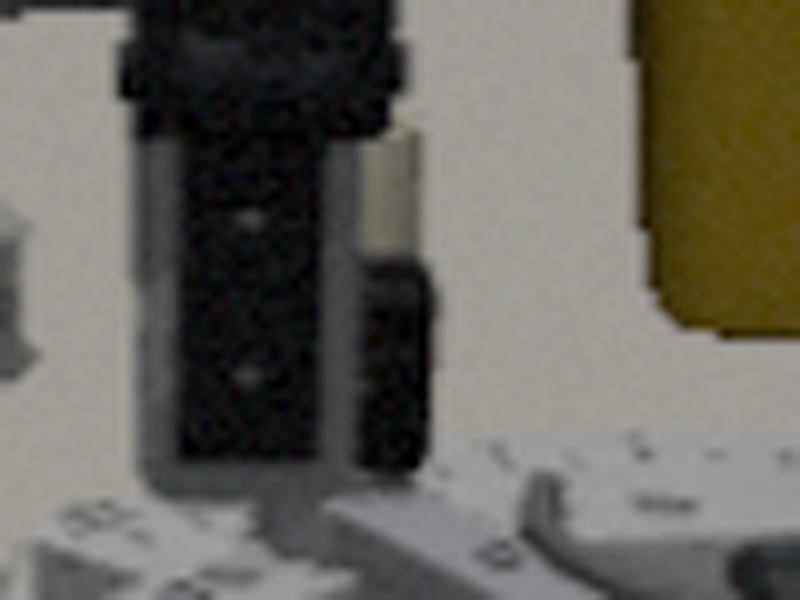

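View pics/t12.png

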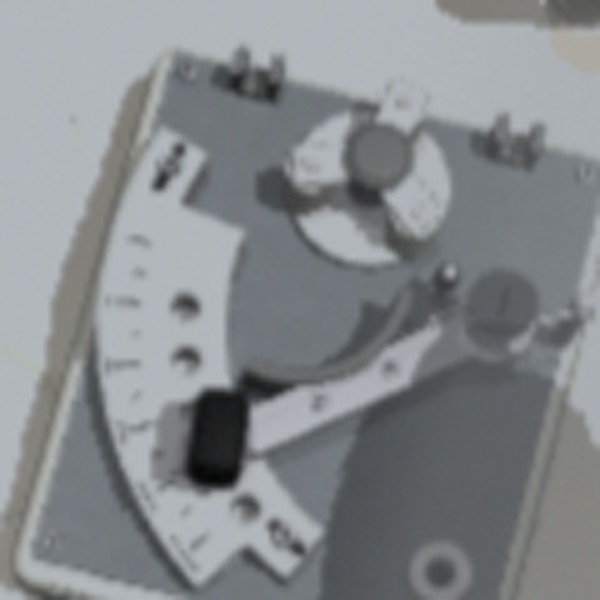

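```bash
python3 -m handwheel '[{"x":-1,"y":-3,"z":1,"wx":0,"wy":0,"wz":0},{"x":-1,"y":-3,"z":1,"wx":0,"wy":0,"wz":0},{"x":-1,"y":-3,"z":0,"wx":0,"wy":0,"wz":0},{"x":-1,"y":-3,"z":0,"wx":0,"wy":0,"wz":0},{"x":0,"y":0,"z":0,"wx":0,"wy":0,"wz":0}]'
python3 - <<'E'
from h import *
T=cam("top")
def a(p,q,k,o):
    P=[onz(*T,(x/k+o[0]-.4,y/k+o[1]-.4),.082)[:2] for x,y in (p,q)]; d=P[0]-P[1]; return np.arctan2(d[1],d[0])
print(a((320,402),(390,370),5,(300,130))-a((265,240),(322,257),3.75,(290,120)))
print(a((245,432),(430,345),5,(300,130))-a((185,220),(340,260),3.75,(290,120)))
E
python3 look.py 13 310 200 400 260 300 130 420 250
```

```text
t: 20.55
eef_pos: [0.4155, -0.3797, 0.233]
tool_rot: [[-0.001, -0.163, -0.987], [-0.002, -0.987, 0.163], [-1.0, 0.002, 0.001]]
force: [-0.8, 0.5, -1.7]
width: 0.051
0.7388125943737327
0.7112806745391269
20.6 [ 0.41681301 -0.37686875  0.2329455 ] [-0.31236116  0.30644261 -0.29590397] [ 0.0660103  -0.03981771  0.02290411] 0.051215668925807215
10.0
5.0
```

View pics/s13.png

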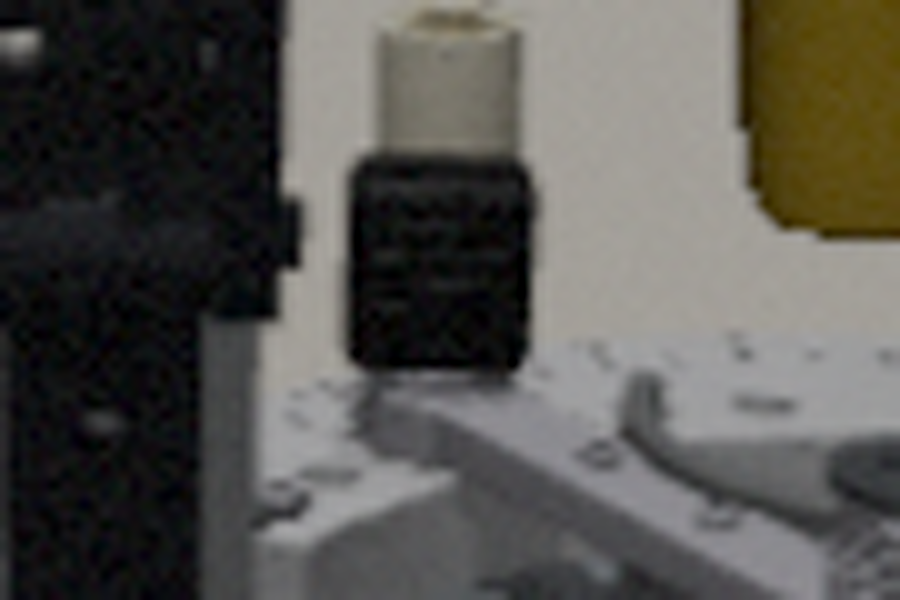

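Run:
```python
from h import *
S=cam("side")
for p in ((440,165),(440,370)):
    o,d=ray(*S,(p[0]/10+310-.45,p[1]/10+200-.45)); q=o+d*((.0237-.008)-o[1])/d[1]; print(q)
# bystanders: change between first and last
for n in("side","top"):
    a=cv2.imread(f"pics/{n}0.png").astype(int);b=cv2.imread(f"pics/{n}13.png").astype(int)
    dd=np.abs(a-b).max(2)
    for nm,(x0,y0,x1,y1) in {"top":{"roll":(195,183,222,212),"needle":(252,302,300,330),"gauze":(402,303,440,332),"turq":(318,308,350,328)},"side":{"roll":(344,198,366,232),"gauze":(222,320,262,352)}}[n].items():
        print(n,nm,(dd[y0:y1,x0:x1]>40).mean().round(3))
s=env.sense();print(s['t'],s['force'])
```

```text
[0.52774274 0.0157     0.12267288]
[0.52877449 0.0157     0.08593218]
side roll 0.405
side gauze 0.385
top roll 0.0
top needle 0.0
top gauze 0.358
top turq 0.0
20.75 [0.8999524  0.57876375 0.16282526]
```

```bash
python3 -m handwheel '[{"x":-1,"y":-4,"z":0,"wx":0,"wy":0,"wz":0},{"x":-1,"y":-4,"z":0,"wx":0,"wy":0,"wz":0},{"x":-1,"y":-4,"z":0,"wx":0,"wy":0,"wz":0},{"x":0,"y":0,"z":0,"wx":0,"wy":0,"wz":0},{"x":0,"y":0,"z":0,"wx":0,"wy":0,"wz":0}]'
python3 look.py 14 180 200 400 360 240 170 460 340
```

```text
t: 21.25
eef_pos: [0.388, -0.4949, 0.2327]
tool_rot: [[0.0, -0.158, -0.988], [0.001, -0.988, 0.158], [-1.0, -0.001, -0.0]]
force: [0.6, 0.5, 0.3]
width: 0.0516
21.25 [ 0.38796484 -0.49487837  0.2326874 ] [0.58484373 0.46174263 0.34710911] [ 0.05856813 -0.01839614 -0.00703948] 0.05163355685191558
3.75
3.5294117647058822
```

View pics/t14.png

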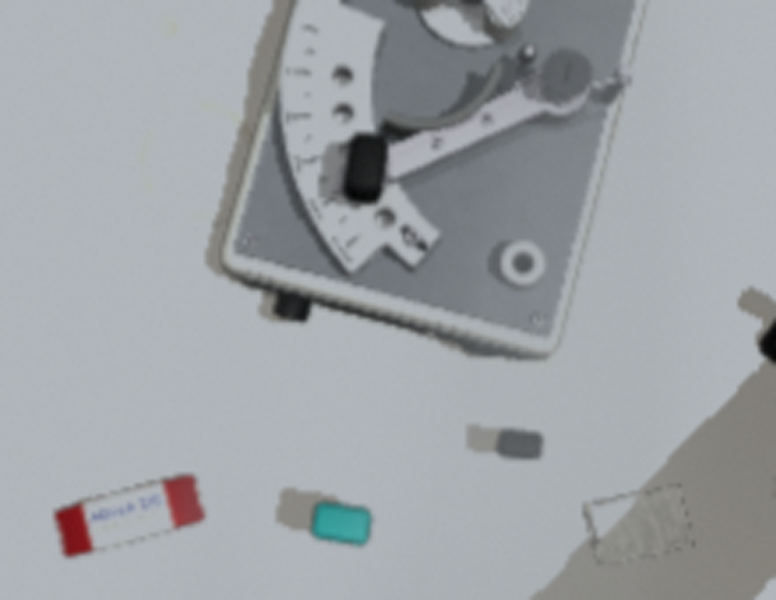

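The pin stands in the fourth hole at crop position (366,168). The fifth hole is free at (385,216), and the gauze at (640,520) is in place with only a shadow on it. I am handing in.

```bash
python3 -c "
from rig import env
print(env.close_job())"
```

```text
the job is handed in; nothing more can be done
None
```

The locking pin is fully home in the fourth hole and holds the pressure arm. I handed the job in at about 21 s; no verdict was reported.

**What I did:** I took the larger black pin from its socket and put it about 7 mm into the eye with the arm at rest. I then drew the arm round in small steps and felt lightly (about 5 N) for the hole. After pushing the pin in with a firm 12 N press, I eased off the side load and opened the fingers.

**Last checks:**
- **Arm angle:** two readings from the top picture gave 0.74 and 0.71 rad. Holes 1, 2 and 5 are in plain view, with the pin where hole 4 was.
- **Pin:** it stands upright with the collar on the arm. The grip's bottom edge measured 86 mm up, against 85 mm expected when fully home.
- **Surroundings:** the tape roll and needle pack are unchanged in the top picture. The gauze differs only by the robot's shadow, and by eye it is where it was. The robot is clear of everything.

**What disagreed:** the cameras placed the gripper about 3 mm from the robot's own reading. One top-view reading even suggested the pin was 4 mm off the eye. I went by the socket-to-eye geometry, which agreed with the side view, and the pin went straight in.

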